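# Seat the stopcock plug of the lantern leak tester

## Task

Take the tapered brass plug out of its grey holder and start it in the tapered socket of the aluminium stopcock block with its flat key crosswise to the brass outlet pipe. Then turn it a quarter turn while pressing, so that it works its way fully home with the key in line with the pipe and stays there when you let go. Press with no more than about 25 N at any time (straight pushing alone would need more), and do not disturb the other things on the bench.

Things in the scene. Friction and masses are not known exactly. Their poses are not given: they have to be found in the camera images.
- plug: Loose brass stopcock plug, 120 g. Origin at the centre of its small lower end, z up along its axis. From z=0 to 30 mm a taper, 12 mm diameter at the bottom to 24 mm at the top; z=30 to 34 mm a round shoulder 36 mm in diameter; z=34 to 72 mm a flat upright key, 46 mm long along its x axis, 9 mm thick along its y axis: grip it across y. Starts upright in the holder, hanging by its shoulder.
- plug_shoulder (a point): On the plug's axis at the underside of its shoulder, 30 mm above its lower end. In the socket, pushed straight at 25 N the plug jams about 2 mm short of home; turned or rocked about its axis while pressed with 12 to 20 N it creeps down. Turning takes up to about 0.5 Nm.
- cock: Fixed foot of the stopcock, a 110 x 90 x 8 mm dark plate. Origin on the bench under the socket's axis, z up. The aluminium block above it, on a springy mount, is 70 x 70 mm, its top 55 mm above the bench unloaded; the +x axis runs along the brass outlet pipe (24 mm at its widest) that leaves the block's +x side at 38 mm height and ends 80 mm from the axis.
- cock_mouth (a point): Centre of the socket's mouth, on the block's top face. The upright socket has the plug's taper, formed by four stiffly sprung white pads. They begin to touch when the shoulder is about 6 mm above the block's top; from there the plug wedges, harder the deeper it goes. Home means the shoulder on the block's top face, a firm stop; the point moves with the block. The wedged plug stays by its own friction.
- holder: Fixed grey holder block, 80 x 80 x 55 mm high, origin on the bench under the centre of its hole (29 mm wide, 42 mm deep).
- lantern: Bystander: white punched lantern box 85 x 85 x 200 mm, origin at the centre of its underside.
- light_meter: Bystander: black light meter 130 x 55 x 26 mm with a white dome, long along its x, origin at the centre of its underside.
- multimeter: Bystander: orange and black multimeter 150 x 75 x 36 mm, long along its x, origin at the centre of its underside.
- solar_pack: Bystander: flat black solar cell pack 110 x 75 x 23 mm, long along its x, origin at the centre of its underside.
- cock_float (a joint): How far the aluminium block has sunk on the springy black mount under it, in m: 0 unloaded, growing with the force that presses it down (about 0.001 for every 3 N). It bottoms at 0.0105. It rises again when let go, and carries the plug with it.
Mind the look-alikes: they are no part of the job. There is more than one size of the plug; the one meant has the size given above. What is shaped like the cock but red is not meant.

How it is judged:
By the outcome, as a careful person would: the job done as asked, in the order asked, and still so for the second after the job is handed in, with the robot touching nothing.
It also fails if it takes over 61 s, if anything falls off the work surface, if the arm or the gripper's body presses on something with over 40 N, if the wrist force passes 120 N, or if a joint passes its speed limit or range.

## Robot

A 7-joint arm with a two-finger parallel gripper is mounted at the origin on the work surface. World frame = base frame: x ahead of the robot, y to its left, z up, the work surface at z = 0. Lengths are in m, angles in rad, forces in N, time in s.
With the tool pointing down it reaches from about 0.425 to 0.8 m from the base axis. Payload 8.3 kg.
Tool frame: the origin (TCP) lies midway between the tips of the shut fingers; the grasp point (between the pads) lies ctrl.grip_point_offset behind it (ctrl.grip_point_offset is the distance from the TCP to the grasp point, in m); x points along the fingers, y is the direction in which the jaws open and shut, and the axes are right-handed (so a half turn about x gives the same grasp; the last joint's range is limited). The gripper opens to 85 mm and grips with 20 to 120 N. Pads are 22 mm wide; open, the fingers measure 114 mm over their backs; the gripper's body (76 mm by 85 mm) begins 54 mm behind the grasp point. The pads swing forward as they close: fully open they stand 13 mm farther back than shut.
Start: joints at [-0.063, 0.383, 0.016, 1.37, -0.006, 1.388, -0.046], TCP at [0.625, 0, 0.231] pointing down, gripper open.
Joint ranges: [-2.95, 2.95], [-0.25, 2.06], [-1.52, 1.56], [0.18, 2.33], [-1.44, 4.58], [0.02, 2.06], [-3.01, 3.01]. Speed limits (rad/s): [2.39, 2.39, 3.01, 3.01, 3.14, 3.14, 3.14].

## Interface

Orientations are given as a unit quaternion [w, x, y, z].
In Python, from cell import readout, vision, ctrl gives the robot as it stands.
- The arm moves only by the shell command python3 -m inch 'ROWS' [FORCE]. ROWS is JSON, a list that holds one entry, the list of rows, each a list of 5 numbers: the closure, from 0 (fully open) to 1 (shut), then the shift along the tool's x, y, z in m, then the turn about the tool's x in rad. In form: [[[gripper, dx, dy, dz, yaw], ...]]. A call has 1 to 12 rows; each row is the pose to reach, as a shift and turn from the pose commanded when the call began, along the tool's axes at that moment; what a row does not reach only later rows make up. A row lasts 1/12 s, in which the tool goes at most 41.7 mm and 7.16 degrees, less where a joint would pass 70% of its speed; a pose out of reach is approached as far as the arm can. A call with a gripper value outside its range is refused whole. The fingers move at their own pace and stop on an object; FORCE is the grip in N (left out, the last holds). Time passes only in rows, so rows that repeat a pose let the fingers close. It gives the time, the measured TCP pose, the force and the opening at its end, in the units of the state.
- readout.observe(): the state, without advancing time (a new reading comes with each control period).
- vision.camera(name): name is "scene" or "side" or "wrist"; returns a dict with "color" (420x560x3 uint8, blue, green, red), "fx", "fy", "cx", "cy" (pixels), "k1" (the pictures are not rectified: a ray, as slopes to the right and down, at radius r is drawn at 1 + k1 r^2 times it, then the intrinsics apply), "origin" and "orientation" of the camera in the world. Camera axes: x right, y up, looking along -z (the intrinsics and any distortion apply to the point x, -y, -z); pixel columns grow to the right and rows downward; lengths in m; the calibration is good to about 2 mm. A picture is of the moment at which its call begins. There is no depth.
- ctrl.finish_job(): hands the job in, once; it reports no verdict.
The state is a dict: "time_s": time; "joints": joint angles; "joint_velocities": joint speeds; "joint_efforts": joint torques, N m; "tcp_pos": TCP position; "orientation": TCP orientation; "force": force on the tool from outside, world axes, zero at the start; "ft_torque": the same for the moment, N m; "opening": opening from 0.0 (shut) to 1.0 (fully open).
Only numpy, scipy, OpenCV 4.12 (cv2) and the standard library are available. Lean on these libraries where they do the work, as an engineer would, in place of code of your own. Each camera call takes 0.05 s, during which the arm holds its last target. There are 200 camera calls.

## Working session

There is one attempt and no reset: what is moved stays moved. The work goes in short steps, Python scripts to look and compute and a shell command to move; the robot and the scene stay as the last step left them, time stands still between calls to the robot, and variables do not carry over. Pictures are saved under pics/ and viewed, about 8 in all and at most 12, crops included, and the job is handed in when it is done.

```bash
ls; mkdir -p pics; cat > h.py <<'E'
import numpy as np, cv2
from scipy.spatial.transform import Rotation as R
from cell import readout, vision, ctrl
def rot(q): return R.from_quat([q[1],q[2],q[3],q[0]]).as_matrix()
def rays(c,uv):
    uv=np.atleast_2d(np.float64(uv)); K=np.array([[c['fx'],0,c['cx']],[0,c['fy'],c['cy']],[0,0,1]])
    p=cv2.undistortPoints(uv[:,None],K,np.array([c['k1'],0,0,0,0.]))[:,0]
    # note: k1 model forward r->1+k1 r^2
    d=np.c_[p[:,0],-p[:,1],-np.ones(len(p))]
    return d@rot(c['orientation']).T
def onz(c,uv,z):
    d=rays(c,uv); o=np.array(c['origin']); return o+d*((z-o[2])/d[:,2])[:,None]
def proj(c,X):
    p=(np.atleast_2d(X)-np.array(c['origin']))@rot(c['orientation']); a=np.c_[p[:,0]/-p[:,2],-p[:,1]/-p[:,2]]
    a=a*(1+c['k1']*(a**2).sum(1,keepdims=True)); return np.c_[a[:,0]*c['fx']+c['cx'],a[:,1]*c['fy']+c['cy']]
def snap(n,f):
    c=vision.camera(n); cv2.imwrite('pics/%s.png'%f,c['color']); np.save('pics/%s.npy'%f,c,allow_pickle=True); return c
def load(f): return np.load('pics/%s.npy'%f,allow_pickle=True).item()
E
python3 - <<'E'
from h import *
for n in ['scene','side','wrist']:
    c=snap(n,n+'0'); print(n,np.round(c['origin'],3),np.round(-rot(c['orientation'])[:,2],2),c['fx'],c['k1'])
s=readout.observe(); print(s['tcp_pos'],s['orientation'],s['force'],s['time_s'],ctrl.grip_point_offset)
print(np.round(rot(s['orientation']),2))
E
```

```text
pics
scene [1.016 0.154 0.859] [-0.48 -0.17 -0.86] 395.24485225630315 -0.09680156176451095
side [ 0.457 -0.786  0.653] [ 0.07  0.81 -0.58] 469.5743761292765 0.0006165869078467469
wrist [0.625 0.081 0.375] [-0.   -0.31 -0.95] 354.0410027162422 -0.07387467283829745
[6.24626954e-01 4.57643735e-05 2.30511581e-01] [ 0.49965843  0.49959697  0.50039006 -0.50035398] [ 0.30879422 -0.73031849 -0.53922897] 0.15 0.0187
[[-0.  1.  0.]
 [-0.  0. -1.]
 [-1. -0.  0.]]
```

View pics/scene0.png

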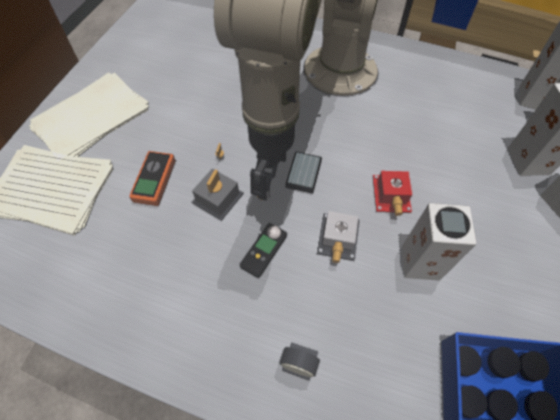

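View pics/side0.png

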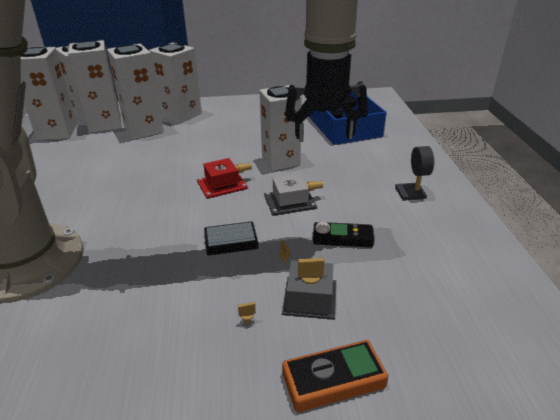

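The scene view shows the holder with its plug at (215,188) and the aluminium cock at (340,232), its pipe pointing down-image to (338,255). The red cock at (396,190) and the two small plugs are look-alikes. In the side view the plug's key is at (311,268) and the cock at (291,190). I'll take magnified crops next.

```bash
python3 - <<'E'
from h import *
a=load('scene0');b=load('side0')
def crop(c,x,y,w=66,h=50): return cv2.resize(c['color'][y:y+h,x:x+w],(396,300),interpolation=cv2.INTER_CUBIC)
cv2.imwrite('pics/t.png',np.vstack([np.hstack([crop(a,182,165),crop(a,308,210)]),np.hstack([crop(b,278,250),crop(b,262,165)])]))
for n,c,u in [('holder s',a,(215,188)),('cock s',a,(341,230)),('holder side',b,(311,276)),('cock side',b,(290,187))]: print(n,onz(c,u,.055).round(3))
def brass(c,x,y,w,h):
    hsv=cv2.cvtColor(c['color'],cv2.COLOR_BGR2HSV)[y:y+h,x:x+w]
    m=cv2.inRange(hsv,(10,110,70),(28,255,255)); n,l,s,ce=cv2.connectedComponentsWithStats(m)
    for i in range(1,n):
        if s[i,4]>15:
            p=np.argwhere(l==i)[:,::-1].astype(np.float32)+[x,y]; print(s[i],ce[i]+[x,y],np.round(cv2.boxPoints(cv2.minAreaRect(p.astype(np.float32))),1).tolist())
for q in [(a,182,160,66,60),(a,308,210,66,60),(b,278,250,66,50),(b,262,165,66,50)]: print('--');brass(*q)
E
```

```text
holder s [[ 0.58  -0.168  0.055]]
cock s [[0.588 0.15  0.055]]
holder side [[ 0.575 -0.173  0.055]]
cock side [[0.574 0.125 0.055]]
--
[26 11  9 14 47] [211.9787234  177.34042553] [[206.8000030517578, 183.3000030517578], [214.39999389648438, 170.10000610351562], [217.0, 171.60000610351562], [209.39999389648438, 184.8000030517578]]
[31 21  8 11 53] [216.98113208 186.49056604] [[211.0, 188.0], [218.0, 181.0], [222.5, 185.5], [215.5, 192.5]]
--
[ 26  33   8  18 111] [337.0990991  250.89189189] [[334.0, 243.0], [341.0, 243.0], [341.0, 260.0], [334.0, 260.0]]
--
[ 1  0 11 13 67] [284.2238806  255.43283582] [[278.6000061035156, 251.8000030517578], [287.6000061035156, 248.8000030517578], [291.29998779296875, 259.8999938964844], [282.29998779296875, 262.8999938964844]]
[ 20   8  26  26 541] [310.52125693 269.42144177] [[298.0, 258.0], [323.0, 258.0], [323.0, 283.0], [298.0, 283.0]]
--
[45 16 15  9 96] [313.95833333 184.73958333] [[306.70001220703125, 182.10000610351562], [320.8999938964844, 180.8000030517578], [321.6000061035156, 188.10000610351562], [307.3999938964844, 189.39999389648438]]
```

View pics/t.png

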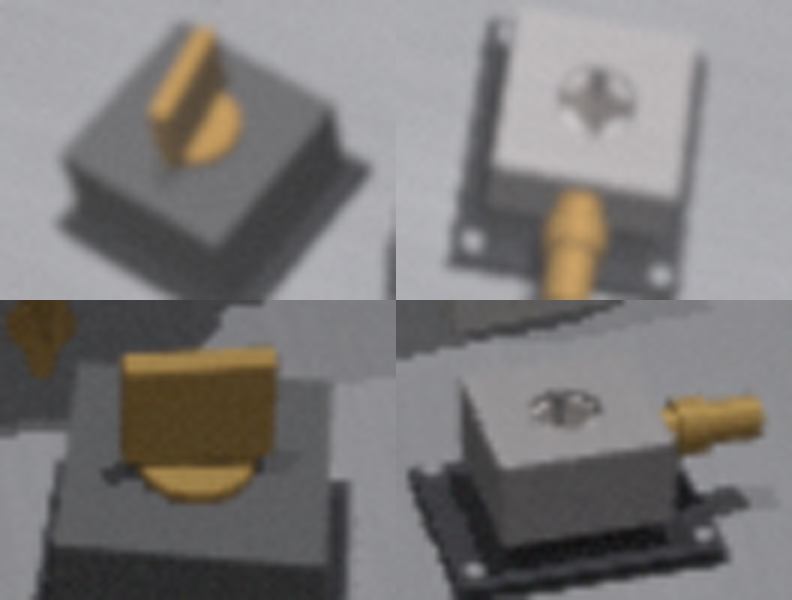

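Crops: the key's top edge runs (208,184)–(216.5,171) in scene and (298.5,260)–(324,259) in side. The socket centre is at (341.5,226.7) in scene and (290.3,183) in side.

```bash
python3 - <<'E'
from h import *
a=load('scene0');b=load('side0')
P=lambda n,c,u,z:print(n,onz(c,u,z).round(3).tolist())
P('key scene',a,[(207.8,182.9),(216.2,170.8)],.097);P('key side',b,[(298.2,260),(324,258.7)],.097)
P('sock scene',a,(341.2,226.5),.055);P('sock side',b,(290.1,182.8),.055)
P('pipe scene tip/base',a,[(338.7,247),(336.5,259)],.045);P('pipe side',b,[(308,183),(320.5,181.3)],.05)
P('blocktop scene corners',a,[(309.7+84/6-0.,210+8/6),(308+300/6,210+38/6),(308+285/6,210+197/6),(308+97/6,210+168/6)],.055)
P('holdertop scene',a,[(182+185/6,165+25/6),(182+333/6,165+107/6),(182+215/6,165+248/6),(182+65/6,165+160/6)],.055)
P('cock side top',b,[(262+66/6,165+80/6),(262+100/6,165+170/6),(262+277/6,165+143/6)],.055)
P('light meter s',a,(264,250),.02)
for f in ['scene0']: print(proj(a,[.625,0,.231]))
E
```

```text
key scene [[0.595, -0.173, 0.097], [0.558, -0.168, 0.097]]
key side [[0.551, -0.174, 0.097], [0.596, -0.176, 0.097]]
sock scene [[0.579, 0.148, 0.055]]
sock side [[0.577, 0.143, 0.055]]
pipe scene tip/base [[0.626, 0.156, 0.045], [0.656, 0.159, 0.045]]
pipe side [[0.62, 0.144, 0.05], [0.651, 0.148, 0.05]]
blocktop scene corners [[0.554, 0.099, 0.055], [0.54, 0.178, 0.055], [0.608, 0.189, 0.055], [0.62, 0.119, 0.055]]
holdertop scene [[0.531, -0.196, 0.055], [0.548, -0.122, 0.055], [0.625, -0.14, 0.055], [0.607, -0.214, 0.055]]
cock side top [[0.538, 0.167, 0.055], [0.545, 0.102, 0.055], [0.615, 0.112, 0.055]]
light meter s [[0.679, -0.005, 0.02]]
[[272.32113841 181.37122779]]
```

```bash
python3 -m inch '[[[0,0,-0.05,0.172,-0.5],[0,0,-0.05,0.172,-1.0],[0,0,-0.05,0.172,-1.5],[0,0,-0.05,0.172,-1.5],[0,0,-0.05,0.172,-1.5],[0,0,-0.05,0.172,-1.5],[0,0,-0.05,0.172,-1.5],[0,0,-0.05,0.172,-1.5],[0,0,-0.05,0.172,-1.5],[0,0,-0.05,0.172,-1.5],[0,0,-0.05,0.172,-1.5],[0,0,-0.05,0.172,-1.5]]]' 120
python3 - <<'E'
from h import *
c=snap('wrist','wrist1'); s=readout.observe(); print(np.round(s['tcp_pos'],4),np.round(rot(s['orientation']),3).tolist(),np.round(s['joints'],2),c['origin'])
print(proj(c,[[.575,-.172,.097],[.575,-.172,.055]]))
E
```

```text
time_s: 1.15
tcp_pos: [0.5748, -0.1719, 0.2309]
orientation: [0.706, 0.031, 0.707, -0.03]
force: [-0.8, -0.1, 0.9]
opening: 1.002
[ 0.5748 -0.172   0.2309] [[-0.001, 0.077, 0.997], [0.0, 0.997, -0.077], [-1.0, 0.0, -0.001]] [ 0.33  0.33 -0.12  1.44  0.04  1.37  1.7 ] [ 0.49493355 -0.16505568  0.37545191]
[[280.0592967  199.75302579]
 [280.05943266 187.23830193]]
```

View pics/wrist1.png

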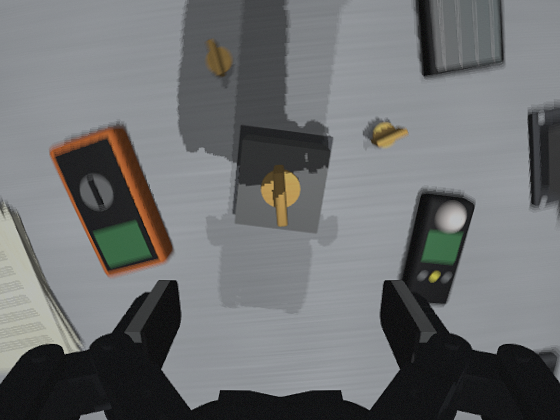

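The wrist view shows the key nearly vertical between the open jaws, from (277,168) to (282,227), with the shoulder disc centred near (281,188), as predicted. I'll measure both with masks.

```bash
python3 - <<'E'
from h import *
c=load('wrist1'); im=c['color'][150:240,235:325]; cv2.imwrite('pics/t2.png',cv2.resize(im,(720,720)[:2],interpolation=cv2.INTER_CUBIC)[:600])
h=cv2.cvtColor(im,cv2.COLOR_BGR2HSV); m=cv2.inRange(h,(10,120,40),(28,255,255)); 
for y in range(0,90,3):
    x=np.where(m[y])[0]
    if len(x): print(y+150,x.min()+235,x.max()+235, end=' | ')
p=np.argwhere(m>0)[:,::-1]+[235,150]; disc=p[(p[:,1]<206)]
print(); print(onz(c,[(disc[:,0].min(),188),(disc[:,0].max()+1,188)],.059))
E
```

```text
165 277 281 | 168 274 282 | 171 273 288 | 174 268 292 | 177 265 295 | 180 263 297 | 183 262 298 | 186 261 299 | 189 262 299 | 192 262 298 | 195 263 298 | 198 264 296 | 201 266 294 | 204 270 290 | 207 276 285 | 210 277 285 | 213 277 286 | 216 277 286 | 219 277 286 | 222 278 286 | 225 278 285 | 
[[ 0.57319862 -0.18944827  0.059     ]
 [ 0.57629874 -0.15369386  0.059     ]]
```

View pics/t2.png

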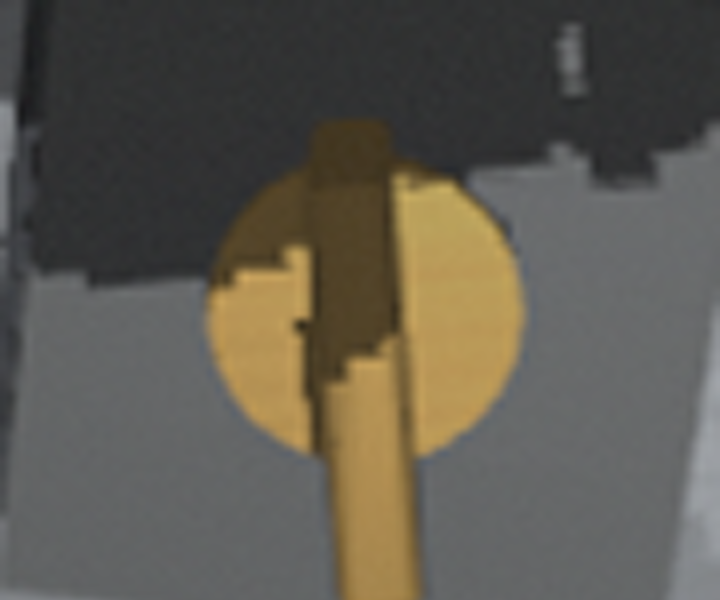

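The disc measures 35.8 mm against the given 36, so this is the right plug. The key's top face midline runs from (279,173) to (282.7,223.7).

```bash
python3 - <<'E'
from h import *
c=load('wrist1'); p=onz(c,[(278.9,172.5),(282.6,223.5),(278.75,165.2),(282.8,227)],.097); print(p.round(4)); d=p[0]-p[1]; print('key yaw',np.degrees(np.arctan2(d[1],d[0])), 'mid ends',(p[2]+p[3])/2, np.linalg.norm(p[2]-p[3]))
print('disc ctr',onz(c,(280.6,188.7),.059))
s=readout.observe(); r=rot(s['orientation']);print('jaw yaw',np.degrees(np.arctan2(r[1,1],r[0,1])))
E
```

```text
[[ 0.5524 -0.171   0.097 ]
 [ 0.5958 -0.1717  0.097 ]
 [ 0.5465 -0.1706  0.097 ]
 [ 0.5989 -0.1718  0.097 ]]
key yaw 179.07338288507916 mid ends [ 0.5726832  -0.17116642  0.097     ] 0.052428493825961854
disc ctr [[ 0.57542303 -0.17153717  0.059     ]]
jaw yaw 85.59837067607587
```

```bash
python3 -m inch '[[[0,0.035,0,0.001,-0.06],[0,0.07,0,0.001,-0.06],[0,0.105,0,0.001,-0.06],[0,0.14,0,0.001,-0.06],[0,0.16,0,0.001,-0.06],[0,0.167,0,0.001,-0.06],[0,0.167,0,0.001,-0.06],[0.9,0.167,0,0.001,-0.06],[1,0.167,0,0.001,-0.06],[1,0.167,0,0.001,-0.06],[1,0.167,0,0.001,-0.06],[1,0.167,0,0.001,-0.06]]]' 120
python3 -m inch '[[[1,0,0,0,0],[1,0,0,0,0],[1,0,0,0,0],[1,0,0,0,0]]]' 120
python3 -m inch '[[[1,0,0,0,0],[1,-0.005,0,0,0],[1,-0.015,0,0,0],[1,-0.03,0,0,0],[1,-0.055,0,0,0],[1,-0.08,0,0,0],[1,-0.105,0,0,0],[1,-0.12,0,0,0],[1,-0.13,0,0,0],[1,-0.13,0,0,0]]]'
python3 - <<'E'
from h import *
c=snap('wrist','wrist2'); s=readout.observe(); print(np.round(s['tcp_pos'],4),np.round(rot(s['orientation']),3).tolist(),np.round(s['joints'],2),s['force'])
E
```

```text
time_s: 2.2
tcp_pos: [0.5766, -0.1722, 0.0654]
orientation: [0.708, 0.011, 0.706, -0.012]
force: [-0.4, -0.1, -0.7]
opening: 0.297
time_s: 2.53
tcp_pos: [0.5764, -0.1722, 0.0651]
orientation: [0.707, 0.011, 0.707, -0.012]
force: [-1.0, 0.1, 5.7]
opening: 0.085
time_s: 3.37
tcp_pos: [0.5771, -0.1723, 0.1972]
orientation: [0.708, 0.011, 0.706, -0.012]
force: [0.6, 0.1, -1.6]
opening: 0.09
[ 0.5764 -0.1721  0.1952] [[0.002, 0.032, 0.999], [-0.0, 0.999, -0.032], [-1.0, -0.0, 0.002]] [ 0.34  0.35 -0.13  1.49  0.05  1.3   1.74] [ 0.23056034 -0.15063699 -1.35604392]
```

```bash
python3 -m inch '[[[1,-0.01,0.03,-0.001,0.12],[1,-0.02,0.06,-0.002,0.24],[1,-0.03,0.09,-0.003,0.36],[1,-0.03,0.12,-0.004,0.48],[1,-0.03,0.15,-0.005,0.6],[1,-0.03,0.18,-0.006,0.72],[1,-0.03,0.21,-0.007,0.84],[1,-0.03,0.24,-0.008,0.96],[1,-0.03,0.27,-0.008,1.08],[1,-0.03,0.3,-0.009,1.2],[1,-0.03,0.318,-0.009,1.32],[1,-0.03,0.318,-0.009,1.4]]]'
python3 -m inch '[[[1,0,0,0,0],[1,0,0,0,0],[1,0,0,0,0]]]'
python3 - <<'E'
from h import *
c=snap('wrist','wrist3'); s=readout.observe(); print(np.round(s['tcp_pos'],4),np.round(rot(s['orientation']),3).tolist(),np.round(s['joints'],2),s['force'])
print(proj(c,[[.578,.146,.055]]))
E
```

```text
time_s: 4.42
tcp_pos: [0.5753, 0.1524, 0.222]
orientation: [0.532, 0.463, 0.535, -0.464]
force: [-0.5, 0.2, -2.2]
opening: 0.086
time_s: 4.67
tcp_pos: [0.5771, 0.1447, 0.2233]
orientation: [0.533, 0.463, 0.534, -0.465]
force: [-0.0, -0.4, -1.6]
opening: 0.088
[0.5773 0.1447 0.2236] [[-0.001, 0.99, 0.138], [-0.001, 0.138, -0.99], [-1.0, -0.001, 0.001]] [-0.22  0.33 -0.1   1.46  0.03  1.35 -0.19] [-0.00625016  0.37331458 -1.75705524]
[[280.97265611 187.88810298]]
```

View pics/wrist3.png

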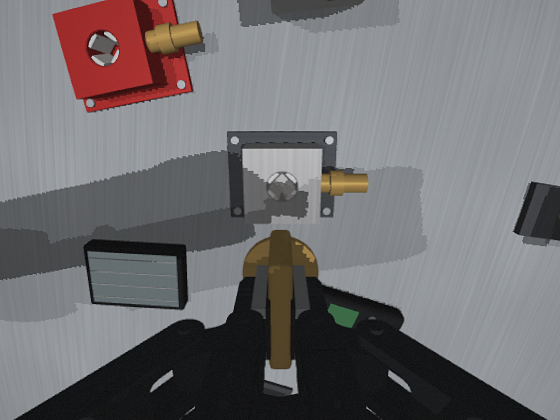

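The wrist view shows the socket mouth at about (282,186), the pipe to its right at row 183 (x 321–368), and the held plug's shoulder disc at x 243–318. I'll measure the socket, the pipe yaw and the held plug's axis.

```bash
python3 - <<'E'
from h import *
c=load('wrist3'); I=c['color']; h=cv2.cvtColor(I,cv2.COLOR_BGR2HSV)
m=cv2.inRange(h,(10,90,40),(28,255,255))
# pipe
q=m.copy(); q[:,:318]=0;q[:170]=0;q[200:]=0; q[:,375:]=0
cols=[x for x in range(322,367) if q[:,x].any()]; mid=np.array([(x,np.where(q[:,x])[0].mean()+.5) for x in cols])
k=np.polyfit(mid[:,0],mid[:,1],1); e=[(323,np.polyval(k,323)),(366,np.polyval(k,366))]; 
pe=onz(c,e,.040); d=pe[1]-pe[0]; print('pipe',e,pe.round(4),'yaw',np.degrees(np.arctan2(d[1],d[0])))
# disc edge, upper arc
D=m.copy(); D[:,:235]=0; D[:,325:]=0; D[:225]=0; D[290:]=0
pts=[]
for y in range(244,276,1):
    x=np.where(D[y])[0]
    if len(x)>2: pts+= [(x.min(),y+.5),(x.max()+1,y+.5)]
s=readout.observe(); base=s['tcp_pos'][2]-.040
p=onz(c,pts,base+.034)[:,:2]; A=np.c_[2*p,np.ones(len(p))]; sol=np.linalg.lstsq(A,(p**2).sum(1),rcond=None)[0]
r=np.sqrt(sol[2]+sol[0]**2+sol[1]**2); res=np.linalg.norm(p-sol[:2],axis=1)-r; print('disc',sol[:2],'r',r,'res',np.abs(res).max(),'tcp',s['tcp_pos'])
R_=rot(s['orientation']); print('in tool yz',R_[:2,1:].T@(sol[:2]-np.array(s['tcp_pos'])[:2]))
ke=onz(c,[(280.5,238),(281,367)],base+.072); print('key ends',ke)
print('block edges', onz(c,[(242,149),(321,149),(282,186)],.055))
a=I[135:230,225:345]; cv2.imwrite('pics/t3.png',cv2.resize(a,None,fx=6,fy=6,interpolation=cv2.INTER_CUBIC))
E
```

```text
pipe [(323, np.float64(182.92101449275364)), (366, np.float64(183.0144927536232))] [[0.6174 0.1526 0.04  ]
 [0.6581 0.1584 0.04  ]] yaw 8.020754610813098
disc [0.57753782 0.14661839] r 0.017764990517686173 res 0.0003417916474897885 tcp [0.57725234 0.14467775 0.2235993 ]
in tool yz [ 0.00055135 -0.00188244]
key ends [[0.5730083  0.17906518 0.2555993 ]
 [0.58092146 0.12427924 0.2555993 ]]
block edges [[0.53907372 0.17619028 0.055     ]
 [0.60796881 0.1858832  0.055     ]
 [0.57867691 0.14787867 0.055     ]]
```

View pics/t3.png

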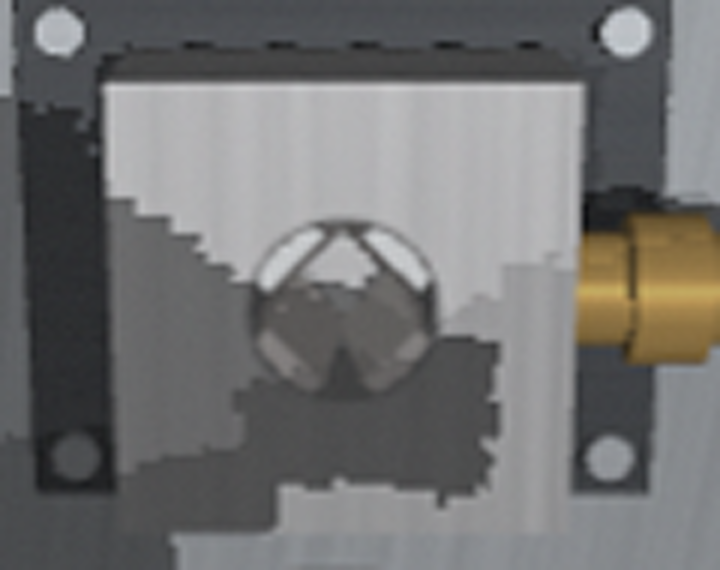

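Mouth circle is centred at (282,186), giving about (0.5786, 0.1474). Pipe yaw is 8.0° and jaw yaw 7.9°, so the key is crosswise. Next I'll correct about 1 mm and descend.

```bash
python3 -m inch '[[[1,0.02,0.0014,-0.001,0],[1,0.05,0.0014,-0.001,0],[1,0.08,0.0014,-0.001,0],[1,0.11,0.0014,-0.001,0],[1,0.125,0.0014,-0.001,0],[1,0.132,0.0014,-0.001,0],[1,0.136,0.0014,-0.001,0],[1,0.138,0.0014,-0.001,0],[1,0.138,0.0014,-0.001,0],[1,0.138,0.0014,-0.001,0]]]'
python3 -m inch '[[[1,0.003,0,0,0],[1,0.006,0,0,0],[1,0.009,0,0,0],[1,0.011,0,0,0],[1,0.012,0,0,0],[1,0.013,0,0,0],[1,0.013,0,0,0],[1,0.013,0,0,0]]]'
python3 - <<'E'
from h import *
s=readout.observe(); print(s['force'],s['ft_torque'],s['tcp_pos']); snap('wrist','wrist4')
E
```

```text
time_s: 5.55
tcp_pos: [0.5795, 0.1474, 0.0877]
orientation: [0.534, 0.465, 0.533, -0.464]
force: [-0.0, -0.0, -1.3]
opening: 0.081
time_s: 6.22
tcp_pos: [0.5784, 0.1469, 0.0732]
orientation: [0.533, 0.464, 0.533, -0.465]
force: [-1.4, -1.9, -0.3]
opening: 0.086
[-1.37221185 -1.86513196 -0.34077175] [-0.3625703   0.31291641 -0.02619393] [0.5783562  0.14689473 0.0731555 ]
```

```bash
python3 -m inch '[[[1,0,-0.0005,0.0005,0],[1,0.0005,-0.0005,0.0005,0],[1,0.001,-0.0005,0.0005,0],[1,0.002,-0.0005,0.0005,0],[1,0.003,-0.0005,0.0005,0],[1,0.004,-0.0005,0.0005,0],[1,0.004,-0.0005,0.0005,0],[1,0.004,-0.0005,0.0005,0]]]'
python3 -m inch '[[[1,0.001,0,0,0],[1,0.002,0,0,0],[1,0.002,0,0,0],[1,0.002,0,0,0]]]'
```

```text
time_s: 6.93
tcp_pos: [0.5783, 0.1462, 0.0694]
orientation: [0.533, 0.464, 0.533, -0.464]
force: [-0.8, -4.1, 2.6]
opening: 0.086
time_s: 7.27
tcp_pos: [0.5784, 0.1462, 0.0676]
orientation: [0.533, 0.464, 0.533, -0.464]
force: [-1.6, -3.9, 4.6]
opening: 0.083
```

```bash
python3 -m inch '[[[1,0.0005,-0.0005,0.001,0],[1,0.001,-0.0005,0.001,0],[1,0.002,-0.0005,0.001,0],[1,0.003,-0.0005,0.001,0],[1,0.003,-0.0005,0.001,0],[1,0.003,-0.0005,0.001,0]]]'
python3 - <<'E'
from h import *
s=readout.observe(); print(np.round(s['force'],1),np.round(s['ft_torque'],2),s['tcp_pos'],np.round(s['joints'],2))
E
```

```text
time_s: 7.77
tcp_pos: [0.5784, 0.1461, 0.0654]
orientation: [0.534, 0.465, 0.533, -0.464]
force: [-2.0, -2.9, 10.0]
opening: 0.091
[-2.  -2.9 10. ] [-0.74  0.63 -0.03] [0.57837722 0.14605953 0.06539426] [-0.22  0.46 -0.1   1.65  0.05  1.03 -0.2 ]
```

```bash
python3 -m inch '[[[1,0.001,0,0,0],[1,0.002,0,0,0],[1,0.0022,0,0,-0.06],[1,0.0025,0.0001,0,-0.12],[1,0.0028,0.0002,0,-0.18],[1,0.003,0.0003,0,-0.24],[1,0.0032,0.0004,0,-0.3],[1,0.0034,0.0005,0,-0.36]]]'
python3 - <<'E'
from h import *
s=readout.observe(); R_=rot(s['orientation']);print(np.round(s['force'],1),np.round(s['ft_torque'],2),s['tcp_pos'],np.degrees(np.arctan2(R_[1,1],R_[0,1]))); print('tool lat',R_.T@s['force'])
E
```

```text
time_s: 8.43
tcp_pos: [0.5791, 0.1462, 0.0625]
orientation: [0.609, 0.361, 0.608, -0.36]
force: [-3.3, -4.3, 12.9]
opening: 0.088
[-3.3 -4.3 12.9] [-0.79  0.86 -0.21] [0.57908833 0.14615064 0.06251718] 28.712248042362493
tool lat [-12.92444692  -4.96860726   2.16970843]
```

```bash
python3 -m inch '[[[1,0.0007,-0.0005,0.0002,-0.06],[1,0.0012,-0.0005,0.0002,-0.12],[1,0.0016,-0.0005,0.0002,-0.18],[1,0.002,-0.0005,0.0002,-0.24],[1,0.0023,-0.0005,0.0002,-0.3],[1,0.0026,-0.0005,0.0002,-0.36],[1,0.0029,-0.0005,0.0002,-0.42]]]'
cat > st.py <<'E'
from h import *
s=readout.observe(); R_=rot(s['orientation']);F=np.array(s['force']);p=F[2]+1.4;print('F',np.round(F,1),'M',np.round(s['ft_torque'],2),'tcp',np.round(s['tcp_pos'],4),'jaw',np.degrees(np.arctan2(R_[1,1],R_[0,1])).round(1),'toolF',np.round(R_.T@F,1),'gap mm',((s['tcp_pos'][2]-.010)-(.055-p/3000))*1000)
E
python3 st.py
```

```text
time_s: 9.02
tcp_pos: [0.5795, 0.1465, 0.0605]
orientation: [0.671, 0.227, 0.669, -0.224]
force: [-2.6, -2.4, 15.1]
opening: 0.086
F [-2.6 -2.4 15.1] M [-0.46  0.6  -0.24] tcp [0.5795 0.1465 0.0605] jaw 52.8 toolF [-15.1  -3.4  -0.6] gap mm 0.9495419523432996
```

```bash
python3 -m inch '[[[1,0.0004,-0.0003,0,-0.06],[1,0.0007,-0.0003,0,-0.12],[1,0.001,-0.0003,0,-0.18],[1,0.0012,-0.0003,0,-0.24],[1,0.0014,-0.0003,0,-0.3],[1,0.0016,-0.0003,0,-0.36],[1,0.0018,-0.0003,0,-0.42]]]'; python3 st.py
```

```text
time_s: 9.6
tcp_pos: [0.5797, 0.1471, 0.0592]
orientation: [0.704, 0.082, 0.701, -0.08]
force: [-3.3, -0.4, 17.0]
opening: 0.088
F [-3.3 -0.4 17. ] M [-0.1   0.61 -0.27] tcp [0.5797 0.1471 0.0592] jaw 76.9 toolF [-17.1  -1.1  -3. ] gap mm 0.3194766024575135
```

```bash
python3 -m inch '[[[1,0.0003,0,-0.0003,-0.06],[1,0.0005,0,-0.0003,-0.12],[1,0.0007,0,-0.0003,-0.18],[1,0.0008,0,-0.0003,-0.24],[1,0.0009,0,-0.0003,-0.3],[1,0.001,0,-0.0003,-0.37],[1,0.001,0,-0.0003,-0.37],[1,0.001,0,-0.0003,-0.37]]]'; python3 st.py
```

```text
time_s: 10.27
tcp_pos: [0.5798, 0.1477, 0.0585]
orientation: [0.708, -0.048, 0.703, 0.05]
force: [-1.3, 0.2, 18.2]
opening: 0.08
F [-1.3  0.2 18.2] M [-0.04  0.44  0.16] tcp [0.5798 0.1477 0.0585] jaw 98.0 toolF [-18.3   0.5  -1.1] gap mm 0.06412495858024864
```

```bash
python3 -m inch '[[[1,0.0002,0,0,0.08],[1,0.0003,0,0,0.16],[1,0.0003,0,0,0.24],[1,0.0003,0,0,0.16],[1,0.0003,0,0,0.08],[1,0.0003,0,0,0],[1,0.0003,0,0,-0.08],[1,0.0003,0,0,-0.14],[1,0.0003,0,0,-0.08],[1,0.0003,0,0,0],[1,0.0003,0,0,0],[1,0.0003,0,0,0]]]'; python3 st.py
python3 - <<'E'
from h import *
a=snap('side','side5');b=snap('scene','scene5');w=snap('wrist','wrist5')
f=lambda c,x,y,w=88,h=66: cv2.resize(c['color'][y:y+h,x:x+w],(396,300),interpolation=cv2.INTER_CUBIC)
cv2.imwrite('pics/t5.png',np.vstack([np.hstack([f(a,250,150),f(b,300,195)]),np.hstack([cv2.resize(w['color'],(396,300))]*2)]))
E
```

```text
time_s: 11.27
tcp_pos: [0.5798, 0.1478, 0.0584]
orientation: [0.708, -0.048, 0.703, 0.05]
force: [-1.9, 0.2, 18.5]
opening: 0.087
F [-1.9  0.2 18.5] M [ 0.02  0.55 -0.29] tcp [0.5798 0.1478 0.0584] jaw 97.9 toolF [-18.5   0.5  -1.8] gap mm -0.004738074951653182
```

View pics/t5.png

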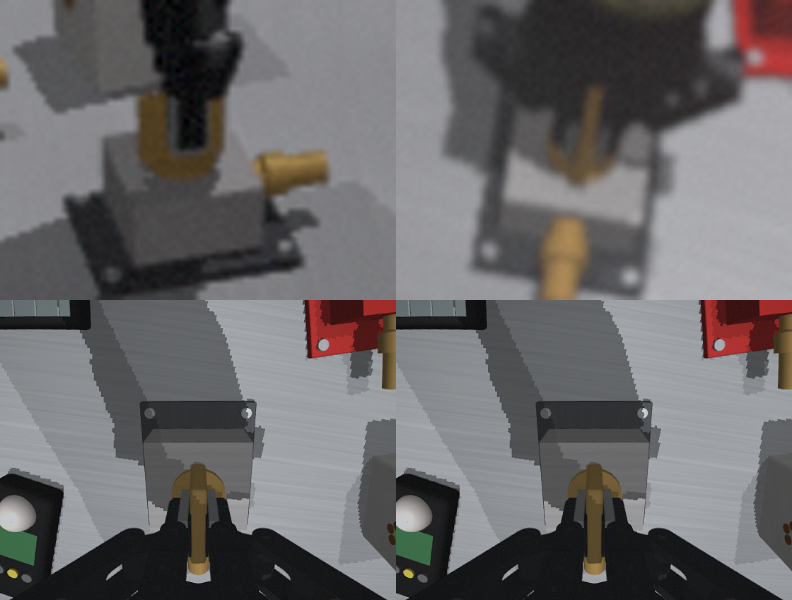

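The plug looks seated: in the views the shoulder lies on the block and the key is in line with the pipe. I'll rock it once more, slightly firmer, to confirm it creeps no further.

```bash
python3 -m inch '[[[1,0.0005,0,0,0.08],[1,0.001,0,0,0.16],[1,0.001,0,0,0.24],[1,0.001,0,0,0.16],[1,0.001,0,0,0.08],[1,0.001,0,0,0],[1,0.001,0,0,-0.08],[1,0.001,0,0,-0.14],[1,0.001,0,0,-0.08],[1,0.001,0,0,0],[1,0.001,0,0,0],[1,0.001,0,0,0]]]'; python3 st.py
```

```text
time_s: 12.42
tcp_pos: [0.5799, 0.1478, 0.0576]
orientation: [0.708, -0.048, 0.703, 0.05]
force: [-2.2, 0.8, 20.6]
opening: 0.087
F [-2.2  0.8 20.6] M [-0.1   0.74 -0.26] tcp [0.5799 0.1478 0.0576] jaw 97.9 toolF [-20.6   1.1  -1.9] gap mm -0.06493673109750353
```

```bash
python3 -m inch '[[[1,-0.001,0,0,0],[1,-0.002,0,0,0],[1,-0.003,0,0,0],[1,-0.004,0,0,0],[1,-0.005,0,0,0],[1,-0.0058,0,0,0],[1,-0.0062,0,0,0],[1,-0.0062,0,0,0],[1,-0.0062,0,0,0]]]'; python3 st.py
```

```text
time_s: 13.17
tcp_pos: [0.5797, 0.1477, 0.0622]
orientation: [0.707, -0.048, 0.703, 0.05]
force: [3.3, 2.4, 6.8]
opening: 0.084
F [3.3 2.4 6.8] M [ 0.38 -0.59 -0.16] tcp [0.5797 0.1477 0.0622] jaw 97.9 toolF [-6.7  1.9  3.7] gap mm -0.09152541410181736
```

```bash
python3 -m inch '[[[1,-0.0005,0,0.0005,0],[1,-0.001,0,0.0008,0],[1,-0.0015,0,0.0008,0],[1,-0.0015,0,0.0008,0]]]'; python3 st.py
python3 -m inch '[[[0.8,0,0,0,0],[0.6,0,0,0,0],[0.4,0,0,0,0],[0.3,0,0,0,0],[0.3,0,0,0,0],[0.3,0,0,0,0],[0.3,-0.01,0,0,0],[0.3,-0.03,0,0,0],[0.3,-0.06,0,0,0],[0.3,-0.09,0,0,0],[0.3,-0.12,0,0,0],[0.3,-0.12,0,0,0]]]'; python3 st.py
python3 - <<'E'
from h import *
a=snap('side','side6');b=snap('scene','scene6');w=snap('wrist','wrist6')
f=lambda c,x,y,w=66,h=50: cv2.resize(c['color'][y:y+h,x:x+w],(396,300),interpolation=cv2.INTER_CUBIC)
cv2.imwrite('pics/t6.png',np.vstack([np.hstack([f(a,262,160),f(b,308,205)]),np.hstack([cv2.resize(w['color'],(396,300)),cv2.resize(b['color'],(396,300))])]))
print(proj(w,[[.5786,.147,.055]]))
E
```

```text
time_s: 13.5
tcp_pos: [0.5797, 0.1477, 0.0631]
orientation: [0.707, -0.048, 0.704, 0.05]
force: [3.2, 2.8, 5.5]
opening: 0.085
F [3.2 2.8 5.5] M [ 0.6  -0.54 -0.23] tcp [0.5797 0.1477 0.0631] jaw 97.9 toolF [-5.5  2.3  3.6] gap mm 0.3766712881326448
time_s: 14.5
tcp_pos: [0.5812, 0.1466, 0.1895]
orientation: [0.709, -0.048, 0.702, 0.049]
force: [0.6, 0.2, 0.9]
opening: 0.699
F [0.6 0.2 0.9] M [ 0.05 -0.06 -0.03] tcp [0.5812 0.1466 0.1895] jaw 97.9 toolF [-0.8  0.1  0.6] gap mm 125.2498230403894
[[282.04053738 200.10215826]]
```

View pics/t6.png

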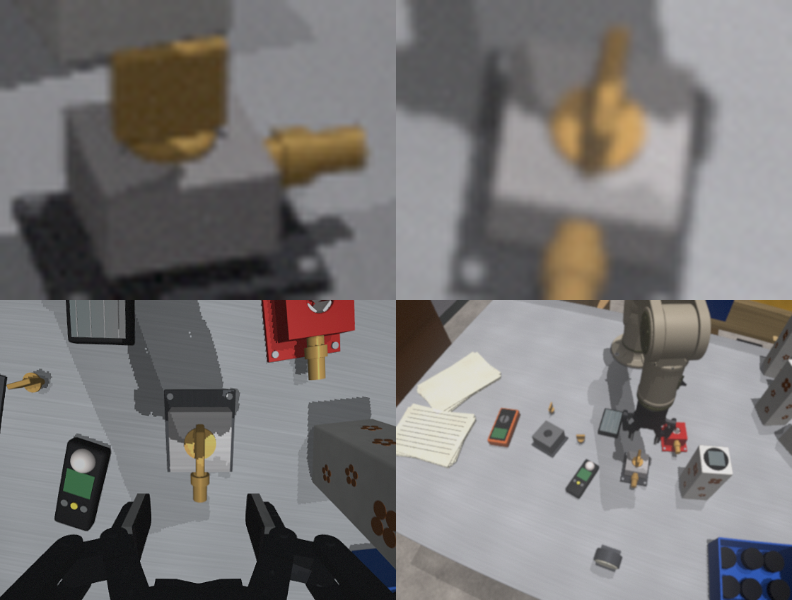

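The final views show the plug seated with its shoulder on the block and the key in line with the pipe. The gripper is clear and nothing else has moved. One numeric check, then I'll hand in.

```bash
python3 - <<'E'
from h import *
w=snap('wrist','wrist7'); m=cv2.inRange(cv2.cvtColor(w['color'],cv2.COLOR_BGR2HSV),(10,90,40),(28,255,255)); m[:,:245]=0;m[:,320:]=0;m[:150]=0;m[300:]=0
for y in range(170,290,6):
    x=np.where(m[y])[0]
    if len(x): print(y,x.min(),x.max()+1,end=' | ')
ys=np.where(m.any(1))[0]; print(ys.min(),ys.max())
for a in ['scene','side']:
    A=load(a+'0')['color'];B=load(a+'6')['color']
    d=(cv2.absdiff(A,B).max(2)>60).astype(np.uint8); n,l,s,c=cv2.connectedComponentsWithStats(d); print(a,[s[i].tolist() for i in range(1,n) if s[i,4]>25])
E
```

```text
182 276 291 | 188 267 300 | 194 263 304 | 200 261 306 | 206 261 306 | 212 263 304 | 218 267 300 | 224 277 290 | 230 278 290 | 236 278 289 | 242 278 289 | 248 270 296 | 254 270 296 | 260 271 295 | 266 274 293 | 272 274 293 | 278 274 293 | 284 277 290 | 177 285
scene [[214, 0, 107, 231, 11658], [240, 0, 44, 9, 200], [360, 0, 16, 44, 356], [390, 0, 15, 4, 52], [424, 0, 21, 45, 617], [397, 5, 30, 36, 669], [306, 44, 136, 191, 10445], [320, 98, 8, 17, 58], [311, 118, 10, 29, 93], [213, 182, 8, 10, 48]]
side [[22, 38, 5, 16, 38], [270, 41, 37, 11, 233], [311, 41, 44, 12, 337], [273, 51, 34, 43, 963], [295, 54, 56, 63, 1515], [355, 85, 12, 12, 76], [279, 97, 8, 10, 50], [348, 114, 19, 5, 33], [301, 121, 2, 21, 30], [30, 144, 8, 41, 62], [275, 167, 25, 26, 378], [254, 214, 35, 17, 316], [281, 238, 43, 33, 689], [132, 242, 73, 14, 228], [198, 244, 92, 34, 1253], [89, 251, 36, 11, 104], [177, 255, 33, 27, 136], [303, 277, 16, 6, 60]]
```

```bash
python3 -c "
from cell import ctrl; print(ctrl.finish_job())"
```

```text
the job is handed in; nothing more can be done
None
```

I took the brass plug out of the grey holder and started it in the aluminium block's socket with its key crosswise to the pipe. I then turned it 90° while pressing until it went home, let go and backed off. The job was handed in at about 15 s.

- **Pressing force:** about 10 to 22 N throughout the turn, with a highest wrist reading of 20.6 N.
- **Depth:** the computed shoulder gap fell from 4.2 mm to about 0. It stayed there through two rocking checks at about 20 to 22 N, and the force then grew by about 3 N per mm, as the block's spring alone would. The last reading before release, with the load nearly off, showed a 0.4 mm gap. I put this down to finger slip or noise, since the tool was still pushing down. The pictures afterwards show the shoulder on the block but cannot resolve tenths of a millimetre.
- **Alignment:** the gripper turned from 7.9° to 98.0°. In the last wrist picture the key's midline is within about 1 pixel of the pipe's.
- **Bystanders:** I saw nothing displaced in the pictures. The image comparison picked up differences, including one near the solar pack, which I took to be the arm, the moved plug and shadows.

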